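Put the full sample tin into store and close the divider on it

ROBOT

A 7-joint arm with a two-finger parallel gripper is mounted at the origin on the work surface. World frame = base frame: x ahead of the robot, y to its left, z up, the work surface at z = 0. Lengths are in m, angles in rad, forces in N, time in s.
With the tool pointing down it reaches from about 0.4 to 0.925 m from the base axis. Payload 5.6 kg.
Tool frame: the origin (TCP) lies between the finger pads; the fingertips stand 8 mm ahead of it and the grasp point (between the pads) lies 11 mm behind it (arm.tips_ahead is the distance from the TCP to the fingertips, in m); z points along the fingers, y is the direction in which the jaws open and shut (so a half turn about z gives the same grasp; the last joint's range is limited). The gripper opens to 85 mm and grips with 20 to 120 N. Pads are 22 mm wide; open, the fingers measure 114 mm over their backs; the gripper's body (76 mm by 85 mm) begins 54 mm behind the grasp point. The pads swing forward as they close: fully open they stand 13 mm farther back than shut.
Start: joints at [-1.231, 0.468, -0.012, 1.603, 0.006, 1.071, -0.056], TCP at [0.243, 0.603, 0.239] pointing down, gripper open.
Joint ranges: [-2.53, 2.53], [-0.31, 2.02], [-1.57, 1.55], [0.28, 2.44], [-1.29, 4.43], [0.15, 1.84], [-2.92, 2.92]. Speed limits (rad/s): [2.57, 2.57, 3.14, 3.14, 3.14, 3.14, 3.14].

INTERFACE

Orientations are given as a rotation vector (axis times angle).
In Python, from plant import arm gives the robot as it stands. The module is installed in compiled form; this text tells all that it offers.
- The arm moves only by the shell command python3 -m inch 'ROWS'. ROWS is JSON, a list that holds one entry, the list of rows, each a list of 5 numbers: the opening in per cent of the stroke, from 0 (shut) to 100 (fully open), then the shift along the tool's x, y, z in mm, then the turn about the tool's z in rad. In form: [[[hand, dx, dy, dz, yaw], ...]]. A call has 1 to 20 rows; each row is the pose to reach, as a shift and turn from the pose measured when the call began, along the tool's axes at that moment; what a row does not reach only later rows make up. A row lasts 1/12 s, in which the tool goes at most 41.7 mm and 7.16 degrees, less where a joint would pass 70% of its speed; a pose out of reach is approached as far as the arm can. A call with a gripper value outside its range is refused whole. The fingers move at their own pace and stop on an object; the grip force is fixed at half the most. Time passes only in rows, so rows that repeat a pose let the fingers close. It gives the time, the measured TCP pose, the force and the opening at its end, in the units of the state.
- arm.observe(): the state, without advancing time (a new reading comes with each control period).
- arm.capture(name): name is "scene" or "top"; returns a dict with "color" (400x640x3 uint8, red, green, blue), "fx", "fy", "cx", "cy" (pixels), "rvec" (rotation vector, rad) and "tvec" (3), from world to camera coordinates, as OpenCV has them. Camera axes: x right, y down, z forward; pixel columns grow to the right and rows downward; lengths in m; the calibration is good to about 2 mm. A picture is of the moment at which its call begins. There is no depth.
- arm.hand_in(): hands the job in, once; it reports no verdict.
The state is a dict: "t": time; "joint_positions": joint angles; "qd": joint speeds; "tau": joint torques, N m; "eef_pos": TCP position; "ee_rot": TCP orientation; "ft_force": force on the tool from outside, world axes, zero at the start; "torque": the same for the moment, N m; "gripper_width": opening from 0.0 (shut) to 1.0 (fully open).
Only numpy, scipy, OpenCV 4.12 (cv2) and the standard library are available. Lean on these libraries where they do the work, as an engineer would, in place of code of your own. Each camera call takes 0.05 s, during which the arm holds its last target. There are 200 camera calls.

TASK

One of the two identical closed tins in the wooden rack is full and the other is nearly empty: find out by lifting which is the heavy one. Set the heavy tin down on the black mat and let go, take it again across its narrow sides, stand it in the bay of the blue tray between the end plate and the yellow divider (slide the divider back first to make room), then slide the divider up gently until the tin is held snugly against the end plate. Leave the light tin standing in the rack, and do not drop a tin or disturb the can, the jar or the spatula.

Things in the scene. Friction and masses are not known exactly. Their poses are not given: they have to be found in the camera images.
- tin_a: Closed steel tin, 56 mm along its x, 40 mm along its y, 62 mm tall with a round lid 2 mm high on top; origin at the centre of its underside, z up. Stands in a slot of the rack, its x along the rack's x. Weighs either 0.18 kg (light) or 0.56 to 0.73 kg (full); this cannot be seen and changes from start to start. Contents may shift 1 mm.
- tin_b: The other tin: same size and look, same origin and axes as tin_a, in the other slot. Exactly one of the two is full.
- rack: Fixed wooden rack; origin at the centre of its underside. Base 80 (x) by 132 (y) by 6 mm; three upright walls, 54 mm long in x, level with the tins' tops (68 mm), leave two slots 46 mm wide (y), centred at y = +30 and -30 mm, open above and at both x ends: there a tin can be taken only by its end faces, 56 mm apart along x.
- mat: Fixed black rubber mat 120 x 120 mm, 4 mm thick; origin at the centre of its underside, z up.
- tray: Fixed blue tray, origin at the centre of its underside. Base 110 (x) by 200 (y) by 6 mm; guide rails at x = +-50 mm, 14 mm high. End plate 46 mm wide (x), 68 mm high, inner face at y = -85 mm; the bay runs from it to the divider, open at both x sides. The tin goes in with its length along y, held across its 40 mm width; home against the plate its centre is at x = 0, y = -57 mm.
- divider (a joint): Slide of the yellow divider in the tray, m: 0 = fully open (bay 80 mm long), growing as it moves towards the end plate (the tray's -y), to 0.046 at most; bay length = 0.080 minus this, so about 0.024 when snug on a tin. Starts between 0.028 and 0.044 (bay too short). Slides with about 2 N of friction and stays where it is left; pushing a full tin along with it takes up to 9 N more.
- divider_tab (a point): The point to grip on the divider's upright tab, 90 mm above the table. The tab is 10 mm thick (the tray's y), 30 mm wide (x) and ends at 100 mm height; below 68 mm the divider is 46 mm wide (x), 10 mm thick. The point lies in the middle of the thickness, so the divider's inner face is 5 mm from it towards the end plate.
- paint_can: Bystander: upright round steel can, 72 mm across, 95 mm tall, origin at the centre of its underside.
- jar: Bystander: amber jar with white cap, 56 mm across, 70 mm tall, origin at the centre of its underside.
- spatula: Bystander: spatula lying flat, length roughly along the world's y, origin near its middle.
Mind the look-alikes: they are no part of the job. Leave any red look-alike of the tin_b alone. There is more than one size of the tray; the job needs the larger.

How it is judged:
By the outcome, as a careful person would: the job done as asked, in the order asked, and still so for the second after the job is handed in, with the robot touching nothing.
It also fails if it takes over 72 s, if anything falls off the work surface, if the arm or the gripper's body presses on something with over 40 N, if the wrist force passes 120 N, or if a joint passes its speed limit or range.

## Working session

There is one attempt and no reset: what is moved stays moved. The work goes in short steps, Python scripts to look and compute and a shell command to move; the robot and the scene stay as the last step left them, time stands still between calls to the robot, and variables do not carry over. Pictures are saved under pics/ and viewed, about 8 in all and at most 12, crops included, and the job is handed in when it is done.

```bash
mkdir -p pics
cat > h.py <<'E'
import numpy as np, cv2
from plant import arm
def cap(n):
    c=arm.capture(n); c['R']=cv2.Rodrigues(np.array(c['rvec'],float))[0]; c['t']=np.array(c['tvec'],float).ravel(); return c
def ray(c,u,v,z):
    d=c['R'].T@np.array([(u-c['cx'])/c['fx'],(v-c['cy'])/c['fy'],1]); o=-c['R'].T@c['t']
    return o+d*(z-o[2])/d[2]
def proj(c,p):
    q=c['R']@np.array(p,float)+c['t']; return np.array([c['fx']*q[0]/q[2]+c['cx'],c['fy']*q[1]/q[2]+c['cy']])
def save(c,f,box=None,s=1):
    im=c['color'][:,:,::-1]
    if box: im=im[box[1]:box[3],box[0]:box[2]]
    cv2.imwrite('pics/'+f,cv2.resize(im,None,fx=s,fy=s,interpolation=cv2.INTER_CUBIC))
E
python3 - <<'E'
from h import *
for n in('scene','top'):
    c=cap(n); save(c,n+'0.png',s=1.25); print(n,c['fx'],c['cx'],c['cy'],(-c['R'].T@c['t']).round(3),c['R'].round(2).tolist()); np.save('/tmp/'+n,c['color'])
s=arm.observe(); print(s)
E
```

```text
scene 451.7084525727751 315.3510237114141 196.08776389497496 [ 1.302 -0.281  0.874] [[0.4, 0.92, -0.02], [0.63, -0.29, -0.72], [-0.66, 0.27, -0.7]]
top 433.10600251971096 319.6830344756362 195.96146969397589 [ 0.385 -0.01   0.951] [[-0.02, -1.0, -0.01], [-0.99, 0.03, -0.17], [0.17, 0.0, -0.99]]
{'t': 0.1, 'joint_positions': array([-1.23100533,  0.46831732, -0.01158882,  1.60354427,  0.0060181 ,
        1.07139439, -0.05629122]), 'qd': array([ 2.91946015e-03, -3.61518806e-05, -9.70419656e-04, -3.16074939e-03,
        5.33204419e-04,  1.99923414e-03,  2.03150366e-04]), 'tau': array([ 1.67276583e-03, -5.33515763e+01,  2.18275201e-02, -2.51967967e+01,
        1.15004671e-02,  4.28097585e-03, -4.33094883e-06]), 'eef_pos': array([0.24267021, 0.60246843, 0.23840999]), 'ee_rot': array([-5.97680971e-01, -3.08403829e+00,  2.54507167e-03]), 'ft_force': array([0.12082632, 0.45806976, 0.49515351]), 'torque': array([0.01312822, 0.00371898, 0.02759315]), 'gripper_width': 1.0018950038090952}
```

View pics/top0.png

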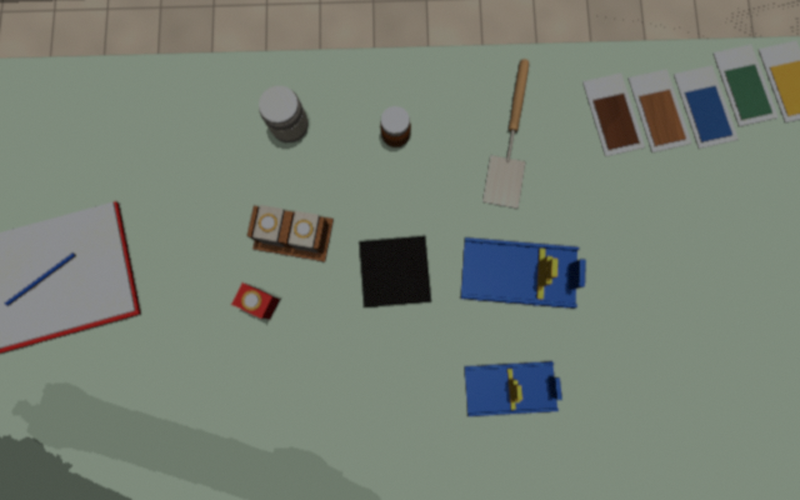

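View pics/scene0.png

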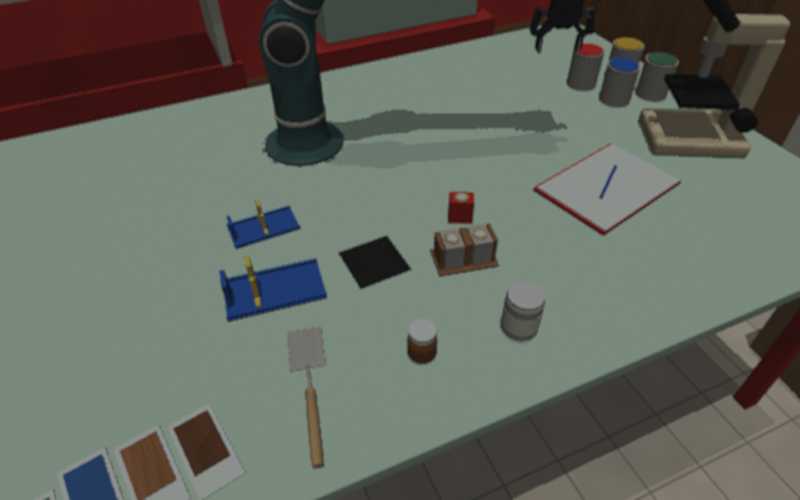

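Look-alikes, in top view pixels of the 800-wide picture:
- **Tins:** grey tins in the rack at (268,223) and (304,229). The red tin at (255,300) is a look-alike to leave alone.
- **Trays:** the larger tray is at (520,272) and is the one to use. The smaller one at (510,388) is not.
- **Mat:** black, at (395,271).

Bystanders are the can (285,115), the jar (395,127) and the spatula (510,140).

Run:
```python
from h import *
a=cap('top'); b=cap('scene')
im=cv2.resize(a['color'][150:260,185:480,::-1],None,fx=2.7,fy=2.7,interpolation=cv2.INTER_CUBIC)
ib=cv2.resize(b['color'][140:265,165:415,::-1],None,fx=2.4,fy=2.4,interpolation=cv2.INTER_CUBIC)
w=max(im.shape[1],ib.shape[1]); pad=lambda i:cv2.copyMakeBorder(i,0,0,0,w-i.shape[1],cv2.BORDER_CONSTANT)
cv2.imwrite('pics/crop1.png',np.vstack([pad(im),pad(ib)]))
for c,n,z0 in((a,'top',0),(b,'scene',0)):
    hsv=cv2.cvtColor(c['color'],cv2.COLOR_RGB2HSV)
    M={'blue':((105,120,40),(130,255,255)),'yellow':((22,120,70),(35,255,255)),'black':((0,0,0),(180,255,32)),'brown':((3,80,40),(16,220,200))}
    for k,(lo,hi) in M.items():
        m=cv2.inRange(hsv,lo,hi); cs,_=cv2.findContours(m,cv2.RETR_EXTERNAL,cv2.CHAIN_APPROX_NONE)
        for q in cs:
            if cv2.contourArea(q)<40: continue
            z={'blue':.006,'black':.004,'yellow':.1,'brown':.006}[k]
            (u,v),s,an=cv2.minAreaRect(q)
            if v<120 and n=='top' or v>300: continue
            bx=cv2.boxPoints(((u,v),s,an))
            print(n,k,cv2.contourArea(q),(round(u),round(v)),'size',np.round(s),'box',[ray(c,*p,z)[:2].round(3).tolist() for p in bx])
```

```text
top blue 82.0 (464, 218) size [21.  5.] box [[0.51, -0.318], [0.51, -0.329], [0.464, -0.325], [0.464, -0.314]]
top blue 107.0 (32, 223) size [ 2. 66.] box [[0.463, 0.686], [0.546, 0.576], [0.542, 0.573], [0.458, 0.682]]
top blue 4127.5 (416, 218) size [92. 48.] box [[0.45, -0.108], [0.556, -0.122], [0.533, -0.324], [0.428, -0.307]]
top yellow 70.5 (441, 216) size [20.  8.] box [[0.503, -0.238], [0.503, -0.254], [0.463, -0.251], [0.464, -0.235]]
top black 79.5 (459, 220) size [19.  6.] box [[0.507, -0.305], [0.506, -0.318], [0.464, -0.315], [0.465, -0.302]]
top black 2557.0 (316, 217) size [51. 52.] box [[0.553, 0.066], [0.56, -0.05], [0.446, -0.055], [0.44, 0.058]]
top brown 253.0 (202, 240) size [30. 21.] box [[0.449, 0.292], [0.489, 0.272], [0.459, 0.214], [0.419, 0.233]]
top brown 478.0 (234, 187) size [58. 35.] box [[0.546, 0.254], [0.624, 0.242], [0.597, 0.113], [0.52, 0.127]]
top brown 175.0 (228, 182) size [ 8. 27.] box [[0.556, 0.212], [0.615, 0.2], [0.611, 0.183], [0.552, 0.195]]
top brown 67.0 (202, 177) size [ 4. 25.] box [[0.57, 0.266], [0.624, 0.255], [0.622, 0.247], [0.
[... 2291 characters left out ...]
038, 0.505]]
scene brown 492.0 (371, 200) size [34. 53.] box [[0.475, 0.146], [0.506, 0.297], [0.626, 0.242], [0.596, 0.103]]
scene brown 99.5 (205, 64) size [ 7. 18.] box [[-0.422, -0.071], [-0.424, 0.002], [-0.369, -0.006], [-0.367, -0.078]]
scene brown 489.0 (583, 49) size [22. 36.] box [[0.183, 1.259], [-0.013, 1.539], [0.087, 1.546], [0.267, 1.273]]
scene brown 145.0 (409, 21) size [ 6. 34.] box [[-0.425, 0.832], [-0.427, 1.01], [-0.371, 0.979], [-0.37, 0.806]]
scene brown 2601.0 (611, 58) size [115.  56.] box [[-0.24, 1.791], [-0.125, 2.029], [0.566, 1.192], [0.49, 1.026]]
scene brown 2721.5 (521, 26) size [90. 59.] box [[-0.041, 0.987], [-0.545, 1.409], [-0.264, 1.72], [0.169, 1.254]]
```

View pics/crop1.png

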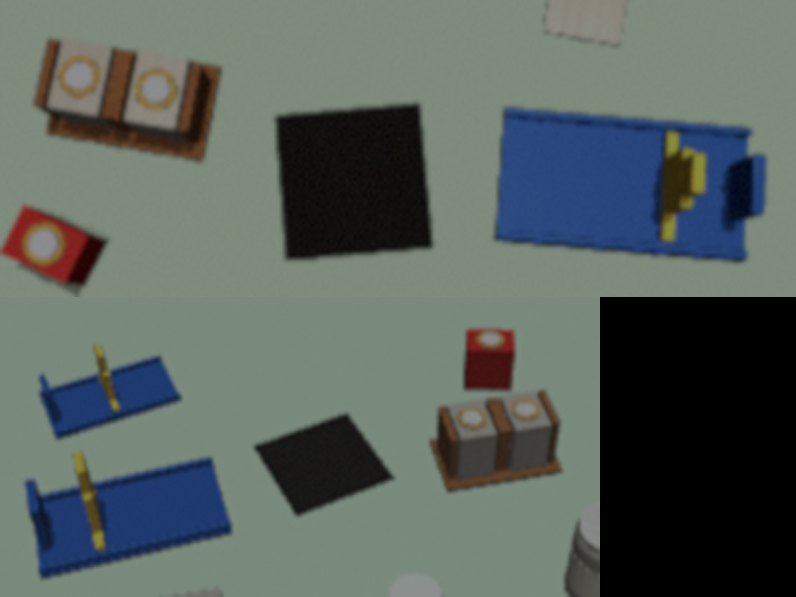

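The crop confirms the choices: the tins are grey, standing in the rack slots with lids at crop (80,76) and (156,90). The red look-alike is at (43,243). The large tray has its end plate on the right at (750,187), and the yellow tab is at (690,170). Next I'll measure these precisely.

```bash
cat >> h.py <<'E'
def tri(a,pa,b,pb):
    P=lambda c:np.array([[c['fx'],0,c['cx']],[0,c['fy'],c['cy']],[0,0,1]])@np.c_[c['R'],c['t']]
    X=cv2.triangulatePoints(P(a),P(b),np.array(pa,float).reshape(2,1),np.array(pb,float).reshape(2,1)); return (X[:3]/X[3]).ravel()
def lids(c,box):
    x0,y0,x1,y1=box; g=cv2.resize(c['color'][y0:y1,x0:x1],None,fx=4,fy=4,interpolation=cv2.INTER_CUBIC)
    h=cv2.cvtColor(g,cv2.COLOR_RGB2HSV); m=cv2.inRange(h,(10,60,90),(30,255,255))
    out=[]
    cs,_=cv2.findContours(m,cv2.RETR_EXTERNAL,cv2.CHAIN_APPROX_NONE)
    for q in cs:
        if cv2.contourArea(q)>100:
            e=cv2.fitEllipse(q); out.append((e[0][0]/4-.375+x0,e[0][1]/4-.375+y0,e[1][0]/4,e[1][1]/4))
    return sorted(out)
E
python3 - <<'E'
from h import *
a=cap('top'); b=cap('scene')
print('lids top'); 
for c,bx in((a,(200,164,268,205)),(b,(345,178,402,222))):
    for l in lids(c,bx): print(np.round(l,1),ray(c,l[0],l[1],.070).round(4))
def edges(c,lo,hi,x0,y0,x1,y1,z):
    m=cv2.inRange(cv2.cvtColor(c['color'],cv2.COLOR_RGB2HSV),lo,hi)
    up=cv2.resize(m,None,fx=4,fy=4,interpolation=cv2.INTER_LINEAR)>127
    return up
hs=cv2.cvtColor(a['color'],cv2.COLOR_RGB2HSV)
m=cv2.inRange(hs,(105,100,30),(130,255,255))
def edge(m,cols,rows,first):
    p=[]
    for u in cols:
        r=np.flatnonzero(m[rows[0]:rows[1],u])
        p.append((u,rows[0]+(r[0]-.5 if first else r[-1]+.5)))
    return p
T=edge(m,range(378,425),(180,250),True); B=edge(m,range(378,425),(180,250),False)
L=[(v,u) for u,v in edge(m.T,range(196,233),(360,470),True)]
L=[(y,x) for x,y in L]; L=[(p[0],p[1]) for p in L]
L=[(q,r) for r,q in [(v,u) for (u,v) in [(x,y) for x,y in L]]]
def wl(c,p,z):
    w=np.array([ray(c,u,v,z)[:2] for u,v in p]); f=cv2.fitLine(w.astype(np.float32),cv2.DIST_HUBER,0,.001,.001).ravel(); return f
for n,p,z in(('far(+x) z.014',T,.014),('near z0',B,0.0),):
    f=wl(a,p,z); print(n,f.round(4),'ang of y axis',np.degrees(np.arctan2(f[0]*np.sign(f[1]),abs(f[1]))).round(2))
Lp=[]
for v in range(196,233):
    r=np.flatnonzero(m[v,360:470]); Lp.append((360+r[0]-.5,v))
f=wl(a,Lp,.006); print('open end',f.round(4),'ang x axis', np.degrees(np.arctan2(f[1]*np.sign(f[0]),abs(f[0]))).round(2))
# plate right edge rows, yellow points
ys=cv2.inRange(hs,(20,100,50),(35,255,255)); print('yellow rows/cols', [(v,*(np.flatnonzero(ys[v,415:460])[[0,-1]]+415)) for v in range(196,242) if ys[v,415:460].any()])
print('blue right part', [(v,*(np.flatnonzero(m[v,445:475])[[0,-1]]+445)) for v in range(196,248,3) if m[v,445:475].any()])
print('pub mat both done')
for nm,u,v,z in(('can',281/1.25,100/1.25,.095),('jar',395/1.25,115/1.25,.07),('redlid',43/2.7+185,243/2.7+150,.064)): print(nm,ray(a,u,v,z).round(3))
E
```

```text
lids top
[201.8 173.5   2.9  25.6] [0.5886 0.2387 0.07  ]
[207.9 199.1   2.   11.3] [0.534  0.2249 0.07  ]
[213.9 177.7  15.5  16. ] [0.5789 0.2132 0.07  ]
[228.8 178.4   6.3  32.6] [0.5767 0.1821 0.07  ]
[242.3 182.7  15.4  16. ] [0.5668 0.1538 0.07  ]
[259.2 186.2  11.7  29. ] [0.5584 0.1188 0.07  ]
[350.7 191.    2.3  13.4] [0.5581 0.1269 0.07  ]
[359.4 216.7   1.6  18.8] [0.6482 0.1052 0.07  ]
[361.2 190.1   8.4  11.9] [0.5662 0.1529 0.07  ]
[372.3 188.3   3.9  18. ] [0.572  0.1824 0.07  ]
[383.6 186.5   8.2  11.8] [0.5782 0.2122 0.07  ]
[384.8 211.7   3.5  29.3] [0.6587 0.1698 0.07  ]
[393.5 185.1   1.6  18.5] [0.5841 0.2384 0.07  ]
far(+x) z.014 [ 0.1059  0.9944  0.55   -0.1647] ang of y axis 6.08
near z0 [ 0.1035  0.9946  0.4404 -0.1962] ang of y axis 5.94
open end [ 0.9937 -0.1117  0.5024 -0.1153] ang x axis -6.41
yellow rows/cols [(199, np.int64(432), np.int64(435)), (200, np.int64(432), np.int64(435)), (201, np.int64(432), np.int64(435)), (202, np.int64(432), np.int64(435)), (203, np.int64(432), np.int64(435)), (204, np.int64(432), np.int64(435)), (205, np.int64(431), np.in
[... 1273 characters left out ...]
int64(446)), (199, np.int64(445), np.int64(462)), (202, np.int64(445), np.int64(461)), (205, np.int64(445), np.int64(461)), (208, np.int64(447), np.int64(467)), (211, np.int64(447), np.int64(467)), (214, np.int64(447), np.int64(467)), (217, np.int64(447), np.int64(467)), (220, np.int64(447), np.int64(467)), (223, np.int64(445), np.int64(467)), (226, np.int64(445), np.int64(467)), (229, np.int64(445), np.int64(464)), (232, np.int64(445), np.int64(460)), (235, np.int64(445), np.int64(460)), (238, np.int64(445), np.int64(460)), (241, np.int64(445), np.int64(460)), (244, np.int64(445), np.int64(460))]
pub mat both done
can [0.783 0.187 0.095]
jar [ 0.762 -0.004  0.07 ]
redlid [0.451 0.239 0.064]
```

Run:
```python
from h import *
a=cap('top'); b=cap('scene')
y=np.array([.105,.9945]); x=np.array([.9945,-.105]); o=np.array([.4915,-.2148])
loc=lambda p:(np.array([(p[:2]-o)@x,(p[:2]-o)@y])*1000).round(1)
t=ray(a,442.7,213.3,.1); print('tab top',t,loc(t))
for u in (467.5,): print('plate outer top',loc(ray(a,u,217,.068)))
print('plate ends',loc(ray(a,465,207,.068)),loc(ray(a,463,228.5,.068)))
ys=cv2.inRange(cv2.cvtColor(b['color'],cv2.COLOR_RGB2HSV),(20,90,50),(36,255,255))
for v in range(203,250,3):
    r=np.flatnonzero(ys[v,180:225])
    if len(r): print(v,r[[0,-1]]+180,end=' ')
print()
# scene: blue corners: tray base open corners
m=cv2.inRange(cv2.cvtColor(b['color'],cv2.COLOR_RGB2HSV),(105,100,30),(130,255,255))
q=max(cv2.findContours(m,cv2.RETR_EXTERNAL,cv2.CHAIN_APPROX_NONE)[0],key=cv2.contourArea)
for p in cv2.approxPolyDP(q,2,True)[:,0]: print(p,loc(ray(b,*p,0.0)),loc(ray(b,*p,.068)))
print('proj tab top ctr into scene',proj(b,[*(t[:2]),.1]))
```

```text
tab top [ 0.4883273  -0.24836858  0.1       ] [  0.4 -33.7]
plate outer top [  1.5 -92.9]
plate ends [ 21.8 -87.3] [-22.8 -84.4]
206 [196 199] 209 [196 199] 212 [197 200] 215 [198 201] 218 [199 202] 221 [199 203] 224 [200 204] 227 [201 204] 230 [202 205] 233 [203 206] 236 [204 206] 239 [204 207] 242 [205 207] 
[252 207] [-63.2  98.6] [ 5.  92.5]
[205 217] [-66.  -28.3] [  2.4 -24.6]
[208 246] [ 36.9 -34.2] [ 97.3 -30.1]
[203 244] [ 26.4 -45.4] [ 87.6 -40.3]
[197 219] [-65.3 -49.5] [  3.  -44.2]
[181 223] [-64.1 -91.5] [  4.2 -82.9]
[176 217] [ -90.4 -102.2] [-20.1 -92.8]
[182 256] [ 48.8 -99.6] [108.2 -90.4]
[260 237] [48.7 96.3] [108.2  90.3]
proj tab top ctr into scene [198.59977384 208.17991281]
```

```bash
cat >> h.py <<'E'
def go(x,y,z,jaw=None):
    s=arm.observe(); R=cv2.Rodrigues(np.array(s['ee_rot'],float))[0]; p=np.array(s['eef_pos'])
    d=R.T@(np.array([x,y,z])-p)*1000
    j=np.degrees(np.arctan2(R[1,1],R[0,1])); yaw=0
    if jaw is not None:
        e=(jaw-j+90)%180-90; yaw=-np.radians(e)   # tool z down: world ccw = -yaw
    print('t%.2f'%s['t'],'pos',p.round(4),'z-axis',R[:,2].round(3),'jaw',j.round(1),'q7 %.2f'%s['joint_positions'][6],'w %.3f'%s['gripper_width'],'F',np.round(s['ft_force'],2),'=> d',d.round(1),'yaw %.3f'%yaw)
E
python3 -c "
from h import *
go(.5786,.2127,.150,-11.5); go(.5786,.2127,.239,-11.5);R=cv2.Rodrigues(np.array(arm.observe()['ee_rot'],float))[0];print(R.round(3))"
```

```text
t0.40 pos [0.2428 0.6029 0.2392] z-axis [-0. -0. -1.] jaw 68.1 q7 -0.06 w 0.998 F [0.4  0.05 0.37] => d [-457.3 -236.5   89.2] yaw 1.389
t0.40 pos [0.2428 0.6029 0.2392] z-axis [-0. -0. -1.] jaw 68.1 q7 -0.06 w 0.998 F [0.4  0.05 0.37] => d [-4.573e+02 -2.365e+02  2.000e-01] yaw 1.389
[[-0.928  0.374 -0.   ]
 [ 0.374  0.928 -0.   ]
 [-0.    -0.    -1.   ]]
```

```bash
python3 -m inch '[[[100,-457,-236,40,1.389],[100,-457,-236,40,1.389],[100,-457,-236,40,1.389],[100,-457,-236,40,1.389],[100,-457,-236,40,1.389],[100,-457,-236,40,1.389],[100,-457,-236,40,1.389],[100,-457,-236,40,1.389],[100,-457,-236,40,1.389],[100,-457,-236,40,1.389],[100,-457,-236,40,1.389],[100,-457,-236,40,1.389],[100,-457,-236,40,1.389],[100,-457,-236,40,1.389],[100,-457,-236,40,1.389],[100,-457,-236,100,1.389],[100,-457,-236,110,1.389],[100,-457,-236,110,1.389]]]'; python3 -c "
from h import *
go(.5786,.2127,.029,-11.5)"
```

```text
t: 1.9
eef_pos: [0.5734, 0.2145, 0.1238]
ee_rot: [-2.427, -1.989, 0.015]
ft_force: [-2.7, -0.5, -1.2]
gripper_width: 0.998
t1.90 pos [0.5734 0.2145 0.1238] z-axis [-0.01  -0.003 -1.   ] jaw -11.3 q7 -0.39 w 0.998 F [-2.68 -0.5  -1.23] => d [-0.3  6.3 94.8] yaw 0.003
```

```bash
python3 -m inch '[[[100,0,6.3,10,0],[100,0,6.3,20,0],[100,0,6.3,20,0],[100,0,6.3,20,0]]]' >/dev/null
python3 - <<'E'
from h import *
go(.5786,.2127,.029,-11.5)
a=cap('top'); b=cap('scene')
for c,bx in((a,(200,164,268,205)),(b,(345,178,402,222))):
    for l in lids(c,bx): print(np.round(l,1),ray(c,l[0],l[1],.070).round(4))
f=lambda c,x:cv2.resize(c['color'][x[1]:x[3],x[0]:x[2],::-1],(400,400),interpolation=cv2.INTER_CUBIC)
cv2.imwrite('pics/hover.png',np.hstack([f(a,(180,140,280,240)),f(b,(330,140,430,240))]))
E
```

```text
t2.23 pos [0.5792 0.2141 0.1044] z-axis [-0.01  -0.003 -1.   ] jaw -11.3 q7 -0.37 w 1.002 F [ 0.28  0.27 -0.09] => d [-1.1  0.4 75.4] yaw 0.004
[220.4 175.1   2.    5.5] [0.5842 0.1998 0.07  ]
[229.1 177.6   7.1  30.1] [0.5783 0.1815 0.07  ]
[233.6 203.5   2.   10.8] [0.5236 0.1717 0.07  ]
[242.3 182.7  15.5  16.1] [0.5668 0.1539 0.07  ]
[258.1 188.1  12.2  33.1] [0.5545 0.1211 0.07  ]
[350.8 191.    2.3  16.8] [0.5581 0.1271 0.07  ]
[356.5 217.3   2.6  15. ] [0.647  0.0979 0.07  ]
[361.2 190.1   8.4  11.8] [0.5662 0.1529 0.07  ]
```

View pics/hover.png

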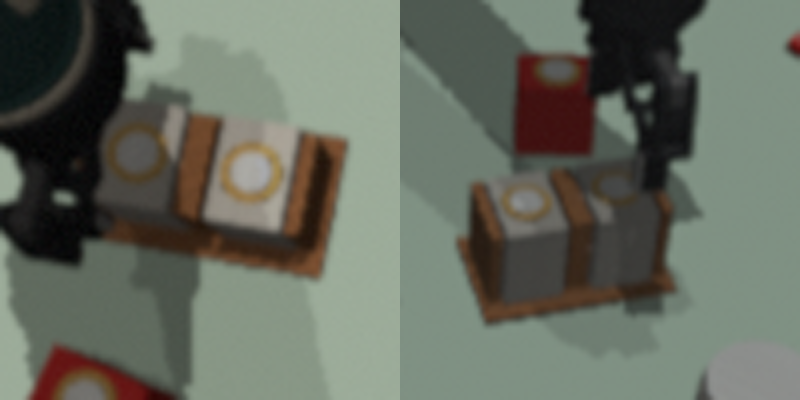

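The picture shows the hand hovering over the +y tin (lid at (137,152) in the left half), with its fingers outside both end faces. I'll descend, grip and lift.

```bash
python3 -m inch '[[[100,-1.1,0.4,25,0.004],[100,-1.1,0.4,50,0.004],[100,-1.1,0.4,70,0.004],[100,-1.1,0.4,75,0.004],[100,-1.1,0.4,75,0.004],[100,-1.1,0.4,75,0.004],[40,-1.1,0.4,75,0.004],[40,-1.1,0.4,75,0.004],[40,-1.1,0.4,75,0.004],[40,-1.1,0.4,75,0.004],[40,-1.1,0.4,75,0.004],[40,-1.1,0.4,75,0.004]]]'; python3 -c "
from h import *
go(.5786,.2127,.029,-11.5)"
```

```text
t: 3.33
eef_pos: [0.5797, 0.2132, 0.0317]
ee_rot: [-2.43, -1.985, 0.01]
ft_force: [-3.0, -0.1, 6.5]
gripper_width: 0.651
t3.33 pos [0.5797 0.2132 0.0317] z-axis [-0.008 -0.001 -1.   ] jaw -11.5 q7 -0.34 w 0.651 F [-2.96 -0.14  6.49] => d [-0.7 -0.9  2.7] yaw 0.000
```

```bash
python3 -m inch '[[[20,0,0,0,0],[20,0,0,0,0],[20,0,0,-4,0],[20,0,0,-8,0],[20,0,0,-14,0],[20,0,0,-20,0],[20,0,0,-20,0],[20,0,0,-20,0],[20,0,0,-20,0],[20,0,0,-20,0],[20,0,0,-20,0]]]'; python3 -c "
from h import *
go(.5786,.2127,.029,-11.5);print(arm.observe()['torque'])"
```

```text
t: 4.25
eef_pos: [0.5796, 0.2131, 0.0514]
ee_rot: [-2.429, -1.985, 0.011]
ft_force: [1.0, 0.2, -6.6]
gripper_width: 0.647
t4.25 pos [0.5796 0.2131 0.0514] z-axis [-0.008 -0.001 -1.   ] jaw -11.5 q7 -0.35 w 0.647 F [ 0.98  0.24 -6.57] => d [-0.6 -0.7 22.4] yaw -0.000
[0.02703498 0.00424558 0.01613193]
```

Lifting reads about 6.6 N, or 0.67 kg, so the +y tin is the heavy one. I'll lift it clear and carry it to the mat.

```bash
python3 -m inch '[[[20,0,0,-15,0],[20,0,0,-30,0],[20,0,0,-45,0],[20,0,0,-60,0],[20,0,0,-70,0],[20,0,0,-75,0],[20,0,0,-75,0],[20,0,0,-75,0]]]'; python3 -c "
from h import *
go(.4995,.005,.126,83.9);go(.4995,.005,.036,83.9)"
```

```text
t: 4.92
eef_pos: [0.5798, 0.2132, 0.1259]
ee_rot: [-2.429, -1.985, 0.012]
ft_force: [-1.0, -0.1, -7.2]
gripper_width: 0.65
t4.92 pos [0.5798 0.2132 0.1259] z-axis [-0.009 -0.001 -1.   ] jaw -11.5 q7 -0.38 w 0.650 F [-0.99 -0.13 -7.19] => d [-220.   -37.2    0.9] yaw 1.477
t4.92 pos [0.5798 0.2132 0.1259] z-axis [-0.009 -0.001 -1.   ] jaw -11.5 q7 -0.38 w 0.650 F [-0.99 -0.13 -7.19] => d [-219.7  -36.5   90.9] yaw 1.477
```

```bash
python3 -m inch '[[[20,-10,-2,0,0.08],[20,-30,-5,0,0.2],[20,-52,-9,0,0.32],[20,-75,-13,0,0.44],[20,-98,-17,0,0.56],[20,-121,-20,0,0.68],[20,-144,-24,0,0.8],[20,-167,-28,0,0.92],[20,-188,-32,0,1.04],[20,-205,-35,0,1.16],[20,-216,-37,0,1.28],[20,-220,-37,0,1.4],[20,-220,-37,0,1.477],[20,-220,-37,0,1.477],[20,-220,-37,0,1.477],[20,-220,-37,0,1.477]]]'; python3 -c "
from h import *
go(.4995,.005,.0317,83.9)"
```

```text
t: 6.25
eef_pos: [0.4995, 0.0053, 0.1265]
ee_rot: [3.135, -0.163, -0.015]
ft_force: [0.5, -0.1, -6.8]
gripper_width: 0.648
t6.25 pos [0.4995 0.0053 0.1265] z-axis [-0.009 -0.001 -1.   ] jaw -96.0 q7 -1.30 w 0.648 F [ 0.47 -0.08 -6.81] => d [ 0.9  0.1 94.8] yaw 0.002
```

```bash
python3 -m inch '[[[20,0.5,0,20,0],[20,0.5,0,40,0],[20,0.5,0,60,0],[20,0.5,0,76,0],[20,0.5,0,86,0],[20,0.5,0,91,0],[20,0.5,0,93,0],[20,0.5,0,94,0],[20,0.5,0,94,0],[20,0.5,0,94,0]]]'; python3 -m inch '[[[20,0,0,1,0],[20,0,0,1.5,0],[20,0,0,2,0],[20,0,0,2,0],[20,0,0,2,0]]]'
```

```text
t: 7.08
eef_pos: [0.4998, 0.0052, 0.0333]
ee_rot: [3.136, -0.163, -0.012]
ft_force: [0.7, 0.2, -6.0]
gripper_width: 0.652
t: 7.5
eef_pos: [0.4998, 0.0053, 0.0313]
ee_rot: [3.136, -0.163, -0.012]
ft_force: [0.2, -0.3, -6.7]
gripper_width: 0.653
```

```bash
python3 -m inch '[[[20,0,0,0.7,0],[20,0,0,1.2,0],[20,0,0,1.2,0],[20,0,0,1.2,0]]]'
```

```text
t: 7.83
eef_pos: [0.4998, 0.0052, 0.0301]
ee_rot: [3.136, -0.163, -0.012]
ft_force: [-0.3, -0.1, -6.4]
gripper_width: 0.65
```

```bash
python3 -m inch '[[[20,0,0,0.5,0],[20,0,0,0.9,0],[20,0,0,0.9,0],[20,0,0,0.9,0]]]'
```

```text
t: 8.17
eef_pos: [0.4998, 0.0052, 0.0299]
ee_rot: [3.137, -0.163, -0.012]
ft_force: [-3.5, -0.3, 5.6]
gripper_width: 0.652
```

```bash
python3 -m inch '[[[100,0,0,-0.5,0],[100,0,0,-0.5,0],[100,0,0,-0.5,0],[100,0,0,-0.5,0],[100,0,0,-0.5,0],[100,0,0,-0.5,0],[100,0,0,-25,0],[100,0,0,-60,0],[100,0,0,-100,0],[100,0,0,-110,0],[100,0,0,-110,0],[100,0,0,-110,0]]]'; python3 -c "
from h import *
go(.4883,-.2484,.150,-6.1);
c=cap('top')
for l in lids(c,(270,150,370,270)): print(np.round(l,1),ray(c,l[0],l[1],.068).round(4))
b=cap('scene')
for l in lids(b,(260,160,340,240)): print(np.round(l,1),ray(b,l[0],l[1],.068).round(4))
"
```

```text
t: 9.17
eef_pos: [0.5008, 0.0058, 0.14]
ee_rot: [-3.137, 0.162, 0.011]
ft_force: [-0.1, 0.4, -0.4]
gripper_width: 1.004
t9.17 pos [0.5008 0.0058 0.14  ] z-axis [-0.007  0.001 -1.   ] jaw -95.9 q7 -1.31 w 1.004 F [-0.08  0.42 -0.44] => d [ 13.7 254.1 -10.1] yaw -1.568
[297.6 193.9   2.9  10. ] [ 0.5094 -0.0015  0.068 ]
```

```bash
python3 -m inch '[[[100,1,20,-10,-0.12],[100,3,50,-10,-0.24],[100,5,85,-10,-0.36],[100,7,125,-10,-0.48],[100,9,165,-10,-0.6],[100,11,205,-10,-0.72],[100,12,235,-10,-0.84],[100,13.7,254,-10,-0.96],[100,13.7,254,-10,-1.08],[100,13.7,254,-10,-1.2],[100,13.7,254,-10,-1.32],[100,13.7,254,-10,-1.44],[100,13.7,254,-10,-1.568],[100,13.7,254,-10,-1.568],[100,13.7,254,-10,-1.568],[100,13.7,254,-10,-1.568]]]'
python3 - <<'E'
from h import *
go(.4883,-.2484,.082,-6.1);
c=cap('top');b=cap('scene')
for l in lids(c,(270,150,370,270)): print(np.round(l,1),ray(c,l[0],l[1],.068).round(4))
for l in lids(b,(260,160,340,240)): print(np.round(l,1),ray(b,l[0],l[1],.068).round(4))
f=lambda c,x:cv2.resize(c['color'][x[1]:x[3],x[0]:x[2],::-1],(400,400),interpolation=cv2.INTER_CUBIC)
cv2.imwrite('pics/tab.png',np.hstack([f(c,(290,130,490,290)),f(b,(150,120,350,280))]))
E
```

```text
t: 10.6
eef_pos: [0.4866, -0.2485, 0.148]
ee_rot: [-2.334, -2.091, 0.013]
ft_force: [-0.4, 0.7, -1.1]
gripper_width: 0.997
t10.60 pos [ 0.4866 -0.2485  0.148 ] z-axis [-0.012  0.    -1.   ] jaw -6.3 q7 0.52 w 0.997 F [-0.44  0.72 -1.08] => d [ 0.3  2.4 66. ] yaw -0.003
[314.5 212.9  15.4  15.4] [0.4999 0.0054 0.068 ]
[298.3 190.9   8.9  12.6] [0.4998 0.0042 0.068 ]
```

View pics/tab.png

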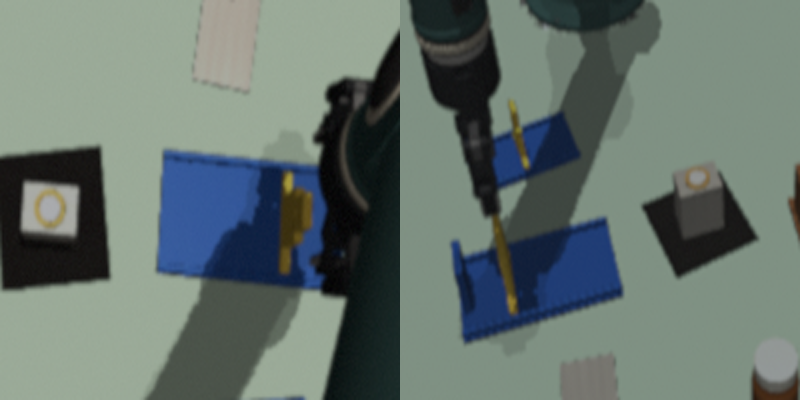

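The tin stands upright on the mat, with its lid at (50,208) in the left half, and the hand is above the yellow tab at (300,215). I'll grip the tab now.

```bash
python3 -m inch '[[[100,0.3,2.4,20,0],[100,0.3,2.4,45,0],[100,0.3,2.4,62,0],[100,0.3,2.4,68,0],[100,0.3,2.4,68,0],[60,0.3,2.4,68,0],[10,0.3,2.4,68,0],[10,0.3,2.4,68,0],[10,0.3,2.4,68,0],[10,0.3,2.4,68,0],[10,0.3,2.4,68,0],[10,0.3,2.4,68,0],[10,0.3,2.4,68,0]]]'; python3 -c "
from h import *
s=arm.observe()['eef_pos']; y=np.array([.105,.9945])*.034
go(s[0]+y[0],s[1]+y[1],s[2],-6.1)"
```

```text
t: 11.78
eef_pos: [0.4877, -0.2485, 0.0814]
ee_rot: [-2.333, -2.091, 0.013]
ft_force: [-5.2, 1.3, 8.6]
gripper_width: 0.335
t11.78 pos [ 0.4877 -0.2485  0.0814] z-axis [-0.012  0.001 -1.   ] jaw -6.2 q7 0.58 w 0.335 F [-5.19  1.31  8.56] => d [34.  -0.1 -0. ] yaw -0.002
```

```bash
python3 -m inch '[[[10,3,0,0,0],[10,7,0,0,0],[10,11,0,0,0],[10,15,0,0,0],[10,19,0,0,0],[10,23,0,0,0],[10,27,0,0,0],[10,30,0,0,0],[10,32,0,0,0],[10,33,0,0,0],[10,33,0,0,0],[10,33,0,0,0]]]'
```

```text
t: 12.78
eef_pos: [0.4913, -0.2152, 0.0815]
ee_rot: [-2.332, -2.091, 0.012]
ft_force: [-2.0, 1.0, 2.6]
gripper_width: 0.334
```

```bash
python3 -m inch '[[[100,0,0,0,0],[100,0,0,0,0],[100,0,0,0,0],[100,0,0,0,0],[100,0,0,0,0],[100,0,0,-20,0],[100,0,0,-45,0],[100,0,0,-65,0],[100,0,0,-65,0],[100,0,0,-65,0]]]'
python3 - <<'E'
from h import *
go(.4998,.0048,.145,-6.1)
c=cap('top')
m=cv2.inRange(cv2.cvtColor(c['color'],cv2.COLOR_RGB2HSV),(0,0,95),(180,60,255))
m[:, :290]=0; m[:,340:]=0; m[:192]=0; m[:240] = m[:240]; m[245:]=0
q=max(cv2.findContours(m,cv2.RETR_EXTERNAL,cv2.CHAIN_APPROX_NONE)[0],key=cv2.contourArea)
r=cv2.minAreaRect(q); bx=cv2.boxPoints(r); print(r); W=np.array([ray(c,*p,.066)[:2] for p in bx]); print(W.round(4).tolist(),W.mean(0))
for k in range(2): e=W[k+1]-W[k]; print(np.linalg.norm(e).round(4),np.degrees(np.arctan2(e[1],e[0])).round(1))
E
```

```text
t: 13.62
eef_pos: [0.4929, -0.2155, 0.1475]
ee_rot: [-2.333, -2.093, 0.01]
ft_force: [-1.1, 0.2, -1.1]
gripper_width: 1.003
t13.62 pos [ 0.4929 -0.2155  0.1475] z-axis [-0.009  0.001 -1.   ] jaw -6.2 q7 0.47 w 1.003 F [-1.08  0.18 -1.08] => d [219.7 -16.9   2.8] yaw -0.002
((314.5705871582031, 213.0823516845703), (27.840831756591797, 20.171178817749023), 4.39870548248291)
[[0.482, 0.0358], [0.5237, 0.0319], [0.5177, -0.0254], [0.4761, -0.0211]] [0.49985031 0.00529436]
0.0419 -5.4
0.0576 -96.0
```

```bash
python3 -m inch '[[[100,20,-2,0,0],[100,50,-4,0,0],[100,85,-7,0,0],[100,125,-10,0,0],[100,160,-13,0,0],[100,190,-15,0,0],[100,210,-16,0,0],[100,220,-17,0,0],[100,220,-17,0,0],[100,220,-17,0,0]]]'; python3 -c "
from h import *
go(.4998,.005,.038,-6)"
```

```text
t: 14.5
eef_pos: [0.4986, 0.0047, 0.1462]
ee_rot: [-2.332, -2.092, 0.014]
ft_force: [-0.5, 0.3, 0.2]
gripper_width: 1.002
t14.50 pos [0.4986 0.0047 0.1462] z-axis [-0.013  0.001 -1.   ] jaw -6.2 q7 0.00 w 1.002 F [-0.51  0.26  0.19] => d [  0.5   2.6 108.2] yaw -0.004
```

```bash
python3 -m inch '[[[100,0.5,2.6,25,0],[100,0.5,2.6,55,0],[100,0.5,2.6,85,0],[100,0.5,2.6,103,0],[100,0.5,2.6,108,0],[100,0.5,2.6,108,0],[70,0.5,2.6,108,0],[20,0.5,2.6,108,0],[20,0.5,2.6,108,0],[20,0.5,2.6,108,0],[20,0.5,2.6,108,0],[20,0.5,2.6,108,0],[20,0.5,2.6,108,0],[20,0.5,2.6,108,0]]]'; python3 -m inch '[[[10,0,0,-3,0],[10,0,0,-8,0],[10,0,0,-20,0],[10,0,0,-40,0],[10,0,0,-60,0],[10,0,0,-80,0],[10,0,0,-95,0],[10,0,0,-100,0],[10,0,0,-100,0],[10,0,0,-100,0]]]'
```

```text
t: 15.67
eef_pos: [0.5003, 0.0051, 0.0394]
ee_rot: [-2.332, -2.092, 0.012]
ft_force: [-1.5, 0.9, 6.1]
gripper_width: 0.459
t: 16.5
eef_pos: [0.5009, 0.0051, 0.1393]
ee_rot: [-2.331, -2.092, 0.012]
ft_force: [0.2, -0.6, -6.9]
gripper_width: 0.461
```

```bash
python3 -c "
from h import *
go(.4859,-.2675,.165,-6.1)"
```

```text
t16.50 pos [0.5009 0.0051 0.1393] z-axis [-0.012  0.002 -1.   ] jaw -6.2 q7 0.02 w 0.461 F [ 0.22 -0.64 -6.89] => d [-272.6   14.2  -26. ] yaw -0.002
```

```bash
python3 -m inch '[[[10,-8,0,-10,0],[10,-25,1,-20,0],[10,-48,2,-26,0],[10,-72,4,-26,0],[10,-96,5,-26,0],[10,-120,6,-26,0],[10,-144,8,-26,0],[10,-168,9,-26,0],[10,-192,10,-26,0],[10,-216,11,-26,0],[10,-240,12,-26,0],[10,-258,13.5,-26,0],[10,-268,14,-26,0],[10,-272.6,14.2,-26,0],[10,-272.6,14.2,-26,0],[10,-272.6,14.2,-26,0],[10,-272.6,14.2,-26,0]]]'
python3 - <<'E'
from h import *
go(.4859,-.2675,.047,-6.1)
c=cap('top');b=cap('scene')
f=lambda c,x:cv2.resize(c['color'][x[1]:x[3],x[0]:x[2],::-1],(400,400),interpolation=cv2.INTER_CUBIC)
cv2.imwrite('pics/bay.png',np.hstack([f(c,(350,150,490,290)),f(b,(130,130,270,270))]))
E
```

```text
t: 17.92
eef_pos: [0.4861, -0.2658, 0.1647]
ee_rot: [-2.328, -2.093, 0.011]
ft_force: [-0.2, -0.3, -5.9]
gripper_width: 0.461
t17.92 pos [ 0.4861 -0.2658  0.1647] z-axis [-0.012  0.003 -1.   ] jaw -6.1 q7 0.56 w 0.461 F [-0.22 -0.33 -5.91] => d [ -1.9   1.4 117.7] yaw 0.000
```

View pics/bay.png

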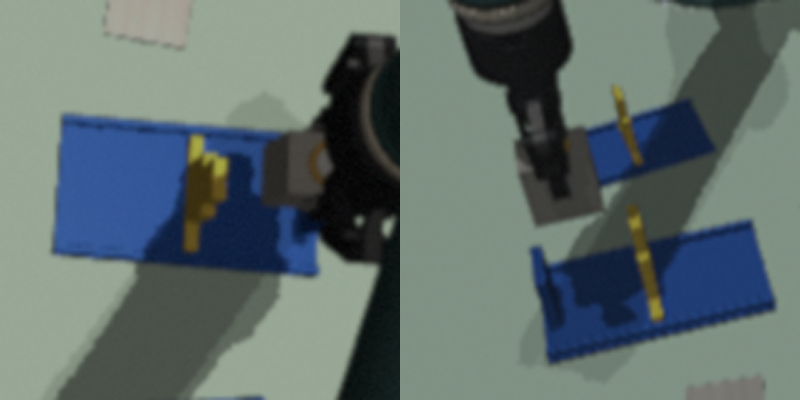

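The divider is slid back (left half (205,190), right half (645,260)), and the tin hangs upright above the bay. I'll lower it.

```bash
python3 -m inch '[[[10,-1.9,1.4,20,0],[10,-1.9,1.4,42,0],[10,-1.9,1.4,64,0],[10,-1.9,1.4,84,0],[10,-1.9,1.4,100,0],[10,-1.9,1.4,110,0],[10,-1.9,1.4,116,0],[10,-1.9,1.4,119,0],[10,-1.9,1.4,120,0],[10,-1.9,1.4,120,0],[10,-1.9,1.4,120,0]]]'; python3 -c "
from h import *
go(.4859,-.2675,.0415,-6.1)"
```

```text
t: 18.93
eef_pos: [0.4867, -0.2681, 0.0458]
ee_rot: [-2.33, -2.095, 0.01]
ft_force: [-0.4, 0.1, -6.5]
gripper_width: 0.461
t18.93 pos [ 0.4867 -0.2681  0.0458] z-axis [-0.01   0.002 -1.   ] jaw -6.1 q7 0.66 w 0.461 F [-0.4   0.08 -6.52] => d [ 0.5 -0.8  4.3] yaw 0.000
```

```bash
python3 -m inch '[[[10,0.5,-0.8,1.5,0],[10,0.5,-0.8,3,0],[10,0.5,-0.8,3.5,0],[10,0.5,-0.8,3.5,0],[10,0.5,-0.8,3.5,0]]]';python3 -m inch '[[[10,0,0,0.7,0],[10,0,0,1.2,0],[10,0,0,1.2,0],[10,0,0,1.2,0]]]'
```

```text
t: 19.35
eef_pos: [0.4859, -0.2675, 0.0423]
ee_rot: [-2.33, -2.095, 0.01]
ft_force: [-0.7, -0.3, -6.1]
gripper_width: 0.459
t: 19.68
eef_pos: [0.486, -0.2676, 0.0415]
ee_rot: [-2.33, -2.095, 0.009]
ft_force: [-1.9, 1.2, 0.5]
gripper_width: 0.456
```

```bash
python3 -m inch '[[[80,0,0,0,0],[80,0,0,0,0],[80,0,0,0,0],[80,0,0,0,0],[80,0,0,0,0],[80,0,0,-15,0],[80,0,0,-45,0],[80,0,0,-80,0],[80,0,0,-108,0],[80,0,0,-108,0],[80,0,0,-108,0]]]'; python3 -c "
from h import *
go(.4913,-.2152,.15,-6.1)"
```

```text
t: 20.6
eef_pos: [0.4882, -0.2682, 0.1512]
ee_rot: [-2.332, -2.098, 0.006]
ft_force: [-0.0, 0.3, -1.0]
gripper_width: 0.797
t20.60 pos [ 0.4882 -0.2682  0.1512] z-axis [-0.006  0.001 -1.   ] jaw -6.1 q7 0.58 w 0.797 F [-0.01  0.32 -0.98] => d [53.  -2.5  1.3] yaw 0.001
```

```bash
python3 -m inch '[[[80,15,-1,1,0],[80,35,-2,1,0],[80,50,-2.5,1,0],[80,53,-2.5,1,0],[80,53,-2.5,1,0],[80,53,-2.5,1,0]]]'
python3 - <<'E'
from h import *
go(.4913,-.2152,.084,-6.1)
c=cap('top');b=cap('scene')
f=lambda c,x:cv2.resize(c['color'][x[1]:x[3],x[0]:x[2],::-1],(400,400),interpolation=cv2.INTER_CUBIC)
cv2.imwrite('pics/bay2.png',np.hstack([f(c,(350,150,490,290)),f(b,(130,130,270,270))]))
E
```

```text
t: 21.1
eef_pos: [0.491, -0.2158, 0.1497]
ee_rot: [-2.332, -2.097, 0.008]
ft_force: [-0.2, 0.1, 0.5]
gripper_width: 0.796
t21.10 pos [ 0.491  -0.2158  0.1497] z-axis [-0.007  0.    -1.   ] jaw -6.1 q7 0.48 w 0.796 F [-0.19  0.1   0.51] => d [ 0.7  0.7 65.7] yaw 0.000
```

View pics/bay2.png

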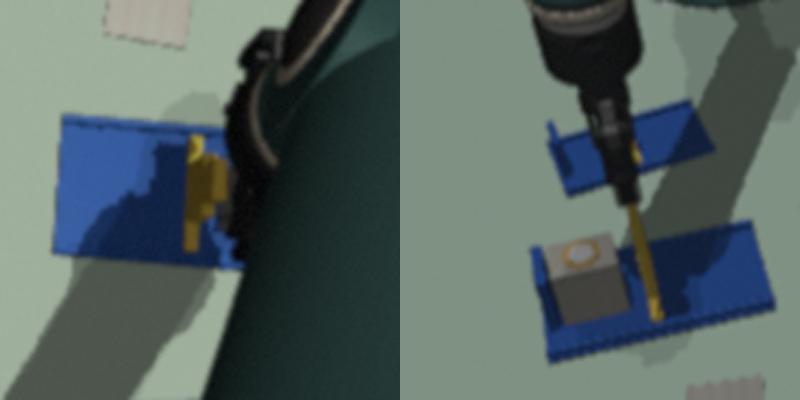

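The tin stands upright in the bay (right half, lid at (580,253)), with a small gap to the end plate, and the divider is open. I'll grip the tab again.

```bash
python3 -m inch '[[[80,0.7,0.7,20,0],[80,0.7,0.7,45,0],[80,0.7,0.7,60,0],[80,0.7,0.7,65.5,0],[80,0.7,0.7,65.5,0],[10,0.7,0.7,65.5,0],[10,0.7,0.7,65.5,0],[10,0.7,0.7,65.5,0],[10,0.7,0.7,65.5,0],[10,0.7,0.7,65.5,0],[10,0.7,0.7,65.5,0],[10,0.7,0.7,65.5,0]]]'; python3 -m inch '[[[10,-2,0,0,0],[10,-4,0,0,0],[10,-7,0,0,0],[10,-10,0,0,0],[10,-13,0,0,0],[10,-15,0,0,0],[10,-16,0,0,0],[10,-16,0,0,0],[10,-16,0,0,0]]]';  python3 -c "
from h import *
go(.4913,-.2152,.084,-6.1)"
```

```text
t: 22.2
eef_pos: [0.4912, -0.2162, 0.0858]
ee_rot: [-2.335, -2.096, 0.006]
ft_force: [-3.1, 1.2, 6.7]
gripper_width: 0.337
t: 22.95
eef_pos: [0.4894, -0.2327, 0.0859]
ee_rot: [-2.336, -2.096, 0.007]
ft_force: [-1.8, -0.3, 0.5]
gripper_width: 0.337
t22.95 pos [ 0.4894 -0.2327  0.0859] z-axis [-0.006 -0.    -1.   ] jaw -6.2 q7 0.57 w 0.337 F [-1.78 -0.33  0.51] => d [17.6  0.   1.9] yaw -0.002
```

```bash
for i in 1; do python3 -m inch '[[[10,-0.5,0,0,0],[10,-1,0,0,0],[10,-1.5,0,0,0],[10,-2,0,0,0],[10,-2.5,0,0,0],[10,-3,0,0,0]]]'; done
```

```text
t: 23.45
eef_pos: [0.4892, -0.2341, 0.0859]
ee_rot: [-2.333, -2.095, 0.005]
ft_force: [-0.6, 6.0, 1.3]
gripper_width: 0.339
```

```bash
python3 -m inch '[[[10,-0.5,0,0,0],[10,-1,0,0,0],[10,-1.5,0,0,0],[10,-1.5,0,0,0]]]'
```

```text
t: 23.78
eef_pos: [0.4892, -0.2342, 0.0859]
ee_rot: [-2.331, -2.095, 0.004]
ft_force: [-1.6, 6.8, 1.0]
gripper_width: 0.335
```

```bash
python3 -m inch '[[[10,-1,0,0,0],[10,-2,0,0,0],[10,-3,0,0,0],[10,-3,0,0,0]]]'; python3 -c "
from h import *
print(arm.observe()['torque'])
c=cap('scene'); save(c,'push.png',(140,170,260,270),5)"
```

```text
t: 24.12
eef_pos: [0.489, -0.2356, 0.0859]
ee_rot: [-2.329, -2.094, 0.002]
ft_force: [-0.5, 6.6, 1.6]
gripper_width: 0.334
[ 1.23944059  0.03664853 -0.09360233]
```

View pics/push.png

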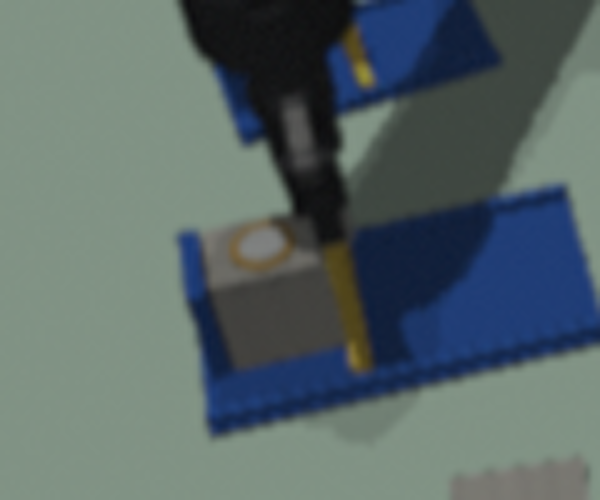

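The divider's face touches the tin (line near (345,300)), and the tin still has a narrow gap to the plate at about (215,320). It moves at about 6.6 N, so I'll continue in small steps.

```bash
python3 -m inch '[[[10,-1,0,0,0],[10,-2,0,0,0],[10,-3,0,0,0],[10,-3,0,0,0]]]'
```

```text
t: 24.5
eef_pos: [0.4889, -0.2372, 0.0859]
ee_rot: [-2.327, -2.094, -0.0]
ft_force: [-2.3, 5.6, 2.1]
gripper_width: 0.334
```

```bash
python3 -m inch '[[[10,-1,0,0,0],[10,-2,0,0,0],[10,-2.5,0,0,0],[10,-2.5,0,0,0]]]'
```

```text
t: 24.83
eef_pos: [0.4889, -0.2375, 0.0859]
ee_rot: [-2.324, -2.093, -0.003]
ft_force: [-2.1, 8.6, 2.9]
gripper_width: 0.33
```

```bash
python3 -m inch '[[[10,-1,0,0,0],[10,-2,0,0,0],[10,-3,0,0,0],[10,-3,0,0,0]]]'
```

```text
t: 25.17
eef_pos: [0.4889, -0.2375, 0.0859]
ee_rot: [-2.32, -2.092, -0.007]
ft_force: [-1.7, 10.6, 3.8]
gripper_width: 0.333
```

```bash
python3 -m inch '[[[10,-1,0,0,0],[10,-2,0,0,0],[10,-3,0,0,0],[10,-3,0,0,0]]]'
```

```text
t: 25.5
eef_pos: [0.4889, -0.2375, 0.0859]
ee_rot: [-2.316, -2.09, -0.011]
ft_force: [-2.3, 11.6, 4.8]
gripper_width: 0.335
```

Run:
```python
from h import *
go(.49,-.24,.0859,-6.1)
c=cap('scene'); save(c,'push2.png',(150,185,230,255),8)
o=np.array([.4915,-.2148]);x=np.array([.9945,-.105]); y=np.array([.105,.9945])
for l in lids(c,(165,190,225,240)):
    p=ray(c,l[0],l[1],.070)[:2]-o; print(np.round(l,1),(p@x*1000).round(1),(p@y*1000).round(1))
```

```text
t25.50 pos [ 0.4889 -0.2375  0.0859] z-axis [-0.009  0.021 -1.   ] jaw -5.9 q7 0.60 w 0.335 F [-2.29 11.64  4.76] => d [-2.4  1.4 -0. ] yaw 0.004
[190.7 219.1   9.   11.8] 0.6 -58.9
```

View pics/push2.png

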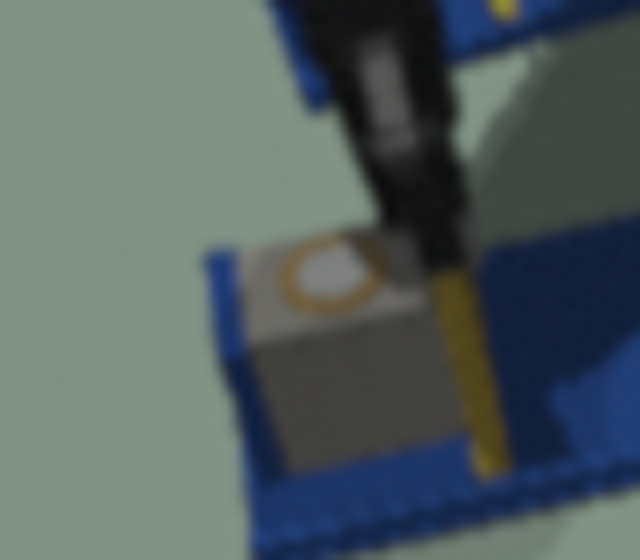

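```bash
python3 -m inch '[[[10,-1.5,0,0,0],[10,-3,0,0,0],[10,-4,0,0,0],[10,-4,0,0,0],[10,-4,0,0,0]]]'
```

```text
t: 25.97
eef_pos: [0.4889, -0.2375, 0.0859]
ee_rot: [-2.311, -2.088, -0.016]
ft_force: [-2.4, 13.2, 4.9]
gripper_width: 0.332
```

```bash
python3 -m inch '[[[10,0,0,0,0],[10,0,0,0,0],[10,0,0,0,0]]]'; python3 -m inch '[[[80,0,0,0,0],[80,0,0,0,0],[80,0,0,0,0],[80,0,0,0,0],[80,0,0,0,0],[80,0,0,0,0],[80,0,0,-15,0],[80,0,0,-40,0],[80,0,0,-75,0],[80,0,0,-110,0],[80,0,0,-130,0],[80,0,0,-130,0]]]'; python3 -c "
from h import *
go(.40,.0,.22)"
```

```text
t: 26.22
eef_pos: [0.4889, -0.2374, 0.086]
ee_rot: [-2.312, -2.088, -0.017]
ft_force: [-2.2, 4.4, 1.3]
gripper_width: 0.338
t: 27.22
eef_pos: [0.4927, -0.2426, 0.2208]
ee_rot: [-2.318, -2.093, -0.024]
ft_force: [0.3, -1.0, 0.1]
gripper_width: 0.797
t27.22 pos [ 0.4927 -0.2426  0.2208] z-axis [-0.001  0.024 -1.   ] jaw -5.9 q7 0.50 w 0.797 F [ 0.29 -0.98  0.14] => d [ 231.8 -116.9    6.7] yaw 0.000
```

```bash
python3 -m inch '[[[80,30,-10,0,0],[80,70,-30,0,0],[80,110,-50,0,0],[80,150,-70,0,0],[80,190,-90,0,0],[80,220,-110,0,0],[80,232,-117,0,0],[80,232,-117,0,0],[80,232,-117,0,0],[80,232,-117,0,0]]]'
python3 - <<'E'
from h import *
a=cap('top');b=cap('scene')
cr=lambda c,x,s:cv2.resize(c['color'][x[1]:x[3],x[0]:x[2],::-1],s,interpolation=cv2.INTER_CUBIC)
cv2.imwrite('pics/end.png',np.vstack([np.hstack([cr(a,(360,180,480,260),(400,267)),cr(b,(150,180,270,260),(400,267))]),np.hstack([cr(a,(180,40,460,240),(400,286)),cr(b,(150,140,450,355),(400,286))])]))
o=np.array([.4915,-.2148]);x=np.array([.9945,-.105]); y=np.array([.105,.9945])
for c,bx in((a,(425,195,470,240)),(b,(165,190,225,240))):
  for l in lids(c,bx):
    p=ray(c,l[0],l[1],.070)[:2]-o; print(np.round(l,1),(p@x*1000).round(1),(p@y*1000).round(1))
for l in lids(b,(345,178,402,222)): print(np.round(l,1),ray(b,l[0],l[1],.070).round(4))
s=arm.observe();print(s['t'],s['ft_force'],s['eef_pos'])
E
```

```text
t: 28.05
eef_pos: [0.4003, -0.0007, 0.2266]
ee_rot: [-2.319, -2.092, -0.024]
ft_force: [0.5, -0.5, 0.5]
gripper_width: 0.801
[426.3 232.3   3.9  10.5] -36.6 -9.9
[431.6 212.9  15.9  24.1] 4.0 -19.0
[449.7 216.2  15.5  16.3] -0.1 -56.2
[191.2 218.9   9.6  13.9] 0.1 -57.6
[204.1 213.7   4.6  24.6] -7.4 -25.1
[210.1 237.6   4.2   4.8] 75.0 -21.7
[350.7 191.    2.2  14.7] [0.558  0.1269 0.07  ]
[361.2 190.1   8.3  11.9] [0.5662 0.1529 0.07  ]
[393.5 185.2   1.8  18.6] [0.5846 0.2381 0.07  ]
[412.2 213.8  31.4  65.2] [0.6927 0.227  0.07  ]
28.15 [ 0.34335476  0.30017419 -0.39538057] [ 0.40042364 -0.00112416  0.22653606]
```

View pics/end.png

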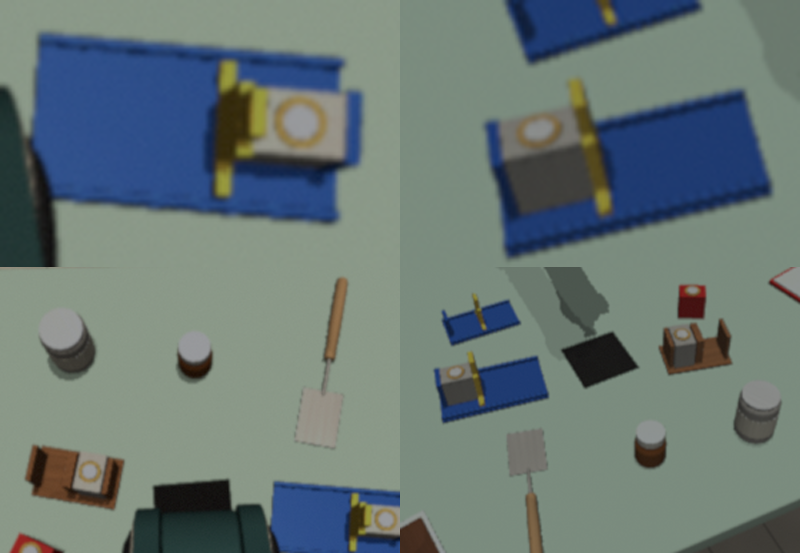

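The tin reads at tray x = 0, y = -57 mm (home), flush with the plate with the divider against it. The light tin is unmoved, and the bystanders are in place. I'm handing in.

```bash
python3 -c "
from plant import arm
print(arm.hand_in())"
```

```text
the job is handed in; nothing more can be done
None
```

The job is done and handed in at about 28 s. The heavy tin stands in the large blue tray, held between the end plate and the divider.

**What I did**
- **Finding the heavy tin:** I lifted the rack's +y tin. It weighed about 6.6 N (0.67 kg), so it is the full one. I did not lift the other tin.
- **Mat and regrasp:** I set it upright on the black mat and let go. I then slid the divider back about 33 mm and took the tin again across its 40 mm sides.
- **Placing:** I stood it in the bay and slid the divider up in small steps until it stopped moving. The push read about 13 N at most. I eased off and let go.

**Last checks**
- **Heavy tin:** the two cameras put it at tray x of about 0 and y of -56.2 and -57.6 mm, against a target of -57 mm. It looks flush with the plate, and the divider is against it.
- **Light tin:** it has not moved, and its lid is at the same position as at the start.
- **Bystanders:** the can, jar, spatula and red look-alike look undisturbed, and the hand is clear of everything.
- **One mismatch:** the divider travelled about 21.4 mm to snug, where about 24 mm was expected from fully open. It was probably about 2 mm short of fully open, which is within my measuring error. It did not move at all as the push rose from 8.6 to 13.2 N.

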